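# Feed the hex coupling through the chute flap

### The arm

A 7-joint arm with a two-finger parallel gripper is mounted at the origin on a cart in front of the work surface, level with it; the furniture and walls round the work are solid. World frame = base frame: x ahead of the robot, y to its left, z up, the work surface at z = 0. Lengths are in m, angles in rad, forces in N, time in s.
With the tool pointing down it reaches from about 0.35 to 0.9 m from the base axis. Payload 7.2 kg.
Tool frame: the origin (TCP) lies on the centre line of the jaws, within the pads' length; the fingertips stand robot.finger_overhang ahead of it and the grasp point (between the pads) lies 3 mm ahead of it (robot.finger_overhang is the distance from the TCP to the fingertips, in m); z points along the fingers, y is the line along which they close (so a half turn about z gives the same grasp; the last joint's range is limited). The gripper opens to 88 mm and grips with 3 to 60 N. Pads are 20 mm wide; open, the fingers measure 115 mm over their backs; the gripper's body (75 mm by 178 mm) begins 61 mm behind the grasp point.
Start: joints at [1.049, 0.411, -0.013, 1.596, 0.006, 1.134, -0.082], TCP at [0.274, -0.562, 0.221] pointing down, gripper open.
Joint ranges: [-2.95, 2.95], [-0.29, 1.99], [-1.47, 1.44], [0.14, 2.54], [-1.03, 4.17], [0.13, 1.85], [-2.86, 2.86]. Speed limits (rad/s): [2.39, 2.39, 3.01, 3.01, 3.14, 3.14, 3.14].

### API

Orientations are given as a unit quaternion [w, x, y, z].
In Python, from station import robot gives the robot as it stands. The module is installed in compiled form; this text tells all that it offers.
- The arm moves only by the tool jog_arm, never from a script. Its argument "series" is a list of rows, each a list of 7 numbers: the opening, from 0 (shut) to 1 (fully open), then the shift along the world's x, y, z in cm, then the turn, a rotation vector about the world's x, y, z in degrees. In form: [[grip, x, y, z, ax, ay, az], ...]. A call has 1 to 5 rows; each row shifts and turns the commanded pose from where the row before left it; what a row does not reach is not made up. A row lasts 1/10 s, in which the tool goes at most 50 mm and 8.59 degrees, less where a joint would pass 70% of its speed; a pose out of reach is approached as far as the arm can. A call with a gripper value outside its range is refused whole. The fingers move at their own pace and stop on an object; "force" is the grip in N (left out, the last holds). Time passes only in rows, so rows that do not move let the fingers close. It gives the time, the measured TCP pose, the force, the opening and the grip force at its end, in the units of the state.
- robot.get_state(): the state, without advancing time (a new reading comes with each control period).
- robot.read_camera(name): name is "scene" or "side" or "wrist"; returns a dict with "pixels" (400x640x3 uint8, red, green, blue), "fx", "fy", "cx", "cy" (pixels), "k1" (the pictures are not rectified: a ray, as slopes to the right and down, at radius r is drawn at 1 + k1 r^2 times it, then the intrinsics apply), "pose" (4x4, takes a point from camera to world coordinates); the wrist camera has in their place "mount" (4x4, takes a point from camera to tool coordinates, whose origin is the TCP and whose axes are the flange's). Camera axes: x right, y up, looking along -z (the intrinsics and any distortion apply to the point x, -y, -z); pixel columns grow to the right and rows downward; lengths in m; the calibration is good to about 2 mm. A picture is of the moment at which its call begins: read the wrist's pose just before it. There is no depth.
- robot.hand_in(): hands the job in; it is judged then, once.
The state is a dict: "clock": time; "q": joint angles; "qd": joint speeds; "tau": joint torques, N m; "tool_pos": TCP position; "tool_rot": TCP orientation; "force": force on the tool from outside, world axes, zero at the start; "moment": the same for the moment, N m; "grip_width": opening from 0.0 (shut) to 1.0 (fully open); "grasp_force": force on a finger pad.
Only numpy, scipy, OpenCV 4.12 (cv2) and the standard library are available. Lean on these libraries where they do the work, as an engineer would, in place of code of your own. Each camera call takes 0.05 s, during which the arm holds its last target. There are 200 camera calls.

### The job

Without picking anything up, push the tall hexagonal coupling across the deck of the feed chute with your fingertips, into the lane between the guide rails, and on through the hanging flap so that it drops down the chute into the catch tray. Then draw your fingers back out so that the flap swings fully shut behind it. Leave the other parts on the deck and the table where they are.

Things in the scene. Friction and masses are not known exactly. Their poses are not given: they have to be found in the camera images.
- feed_chute: Feed chute fixed on the table, grey sheet steel. Origin on the table under the flap's hinge rod, mid-lane; x axis = feed direction (deck to flap to tray), y across the lane, z up (mm in this frame below). Bare steel deck: flat top 60 above the table, 250 wide, from x = -235 to x = -10, where it ends; from there a 45 degree ramp leads down to the catch tray.
- flap (a joint): The flap: aluminium plate 74 mm wide, 60 long, 3 thick, 50 g, hanging freely from the hinge rod. 0 rad = shut: nearly upright, lower edge at chute x = 6, 7 mm above deck level. It only swings inward (lower edge towards the tray, values grow, to 1.6 rad) and falls shut by its own weight; it stays open while something is under it.
- flap_hinge (a point): Middle of the 8 mm hinge rod across the lane: chute x = 0, 127 mm above the table, 67 mm above the deck. Grey cheek plates at its ends: inner faces at y = +-40 mm, x = -12 to 38, tops 138 mm above the table. A gripper tilted back (its body towards the deck's rear, tips forward and down) reaches under the rod.
- flap_edge (a point): Middle of the flap's lower edge; moves with the flap.
- lane_mouth (a point): On the deck surface, mid-lane, at the wide mouth of the guide rails (chute x = -115, z = 60 mm). The two dark rails are 10 mm high, 6 mm thick; the lane between them is straight and 46 mm wide from x = -72 to -11, and in front of that flares out to about 95 mm wide at x = -116.
- flap_line (a point): Point at deck level, mid-lane, below the hinge rod (chute x = 0, z = 60 mm); 10 mm past the deck edge.
- tray (a point): Middle of the catch tray's floor (chute x = 100 mm, 6 mm above the table). The floor runs from x = 42 to 152 mm, 80 mm wide; end wall 60 mm, side walls 70 mm above the table.
- coupling: The part to feed: dark steel hexagonal coupling standing on end, 36 mm across flats, 41 across corners, 40 tall, with a bore, about 0.17 kg. Origin at the centre of its underside. Starts on the deck about 150 mm in front of the flap and 60 mm to one side of mid-lane. Topples if pushed above half height; once its middle is over the deck edge it tips down the ramp.
- coupling_mid (a point): Centre of the coupling, half way up, 20 mm above its underside.
- big_nut: Squat hexagonal nut, 30 x 34 mm, 16 mm high, on the deck on the other side of the centre line from the coupling. To be left alone. Origin at the centre of its underside.
- small_nut: Smaller hexagonal nut, 24 x 27 mm, 13 mm high, on the deck beside the left guide rail (chute y = +90 mm). To be left alone.
- short_bolt: Small bolt lying on the deck beside the right guide rail (chute y = -90 mm), 54 mm long, 22 mm over the head. To be left alone.
- slug: Round steel slug, 50 mm diameter, 55 mm tall, standing on the table beyond the chute. To be left alone. Origin at the centre of its underside.
Not all that is in view belongs to the job. Leave any yellow look-alike of the coupling alone.

How it is judged:
On the way, in this order (a step that is already met when the one before it is completed fails the run):
1. the coupling stands in the lane on the deck, in front of the shut flap (x of coupling_mid in the frame of feed_chute between -0.09 and 0 m and y of coupling_mid in the frame of feed_chute between -0.03 and 0.03 m and z of coupling_mid in the frame of feed_chute above 0.07 m and value of joint flap below 0.15 rad), for 0.1 s.
2. the coupling pushes the flap open (value of joint flap above 0.3 rad and contact force between coupling and flap above 0.02 N and x of coupling_mid in the frame of feed_chute between -0.03 and 0.06 m and y of coupling_mid in the frame of feed_chute between -0.04 and 0.04 m), for 0.04 s.
At the end, for the whole second after the job is handed in: The coupling lies at rest in the catch tray behind the flap (any way up), the flap hangs shut (within 0.06 rad), and the two nuts, the bolt and the slug are within 25 mm of where they stood (x of coupling_mid in the frame of feed_chute between 0.03 and 0.155 m and y of coupling_mid in the frame of feed_chute between -0.042 and 0.042 m and z of coupling_mid in the frame of feed_chute below 0.05 m and value of joint flap below 0.06 rad and linear speed of coupling below 0.03 m/s and distance of each of big_nut, small_nut, short_bolt, slug from where it was at the start of the episode below 0.025 m); the robot touches nothing.
It fails at once if the coupling is lifted off the deck (its middle more than 22 mm above its height when standing there) (height (world z) of coupling_mid above 0.102 m).
It fails at once if another part is knocked away (more than 25 mm) (distance of any of big_nut, small_nut, short_bolt, slug from where it was at the start of the episode above 0.025 m).
It fails at once if another part is picked up (height (world z) of any of big_nut, small_nut above 0.08 m or height (world z) of short_bolt above 0.09 m or height (world z) of slug above 0.02 m).
It also fails if it takes over 51 s, if anything falls off the work surface, if the arm or the gripper's body presses on something with over 40 N, if the wrist force passes 120 N, or if a joint passes its speed limit or range.

## Working session

There is one attempt and no reset: what is moved stays moved. The work goes in short steps, Python scripts to look and compute and a tool call to move; the robot and the scene stay as the last step left them, time stands still between calls to the robot, and variables do not carry over. Pictures are saved under pics/ and viewed, at most 10 in all, crops included, and the job is handed in when it is done.

Besides the shell and the picture viewer there is one more tool, called after "Call:" as name(argument=value, ...) on one line, values as JSON. jog_arm: Moves the arm, as the interface text tells. Its arguments: {"type":"object","properties":{"series":{"type":"array","items":{"type":"array","items":{"type":"number"}}},"force":{"type":"number"}},"required":["series"]}

```bash
mkdir -p pics; cat > h.py <<'E'
import numpy as np, cv2, json
from station import robot
def snap(n,f):
    s=robot.get_state(); c=robot.read_camera(n)
    cv2.imwrite('pics/'+f,c['pixels'][:,:,::-1])
    d={k:(np.array(c[k]).tolist() if k in('pose','mount') else float(c[k])) for k in c if k!='pixels'}
    json.dump(d,open('pics/%s.json'%n,'w')); return s,c
def proj(n,P):
    d=json.load(open('pics/%s.json'%n)); T=np.linalg.inv(np.array(d['pose']))
    p=np.atleast_2d(P)@T[:3,:3].T+T[:3,3]; s=np.c_[p[:,0],-p[:,1]]/-p[:,2:3]
    s=s*(1+d['k1']*(s**2).sum(1,keepdims=True)); return s*[d['fx'],d['fy']]+[d['cx'],d['cy']]
def ray(n,uv,z):
    d=json.load(open('pics/%s.json'%n)); T=np.array(d['pose'])
    K=np.array([[d['fx'],0,d['cx']],[0,d['fy'],d['cy']],[0,0,1]])
    m=((np.array(uv,float)-[d['cx'],d['cy']])/[d['fx'],d['fy']]); s=m.copy()
    for _ in range(20): s=m/(1+d['k1']*(s**2).sum(1,keepdims=True))
    v=np.c_[s[:,0],-s[:,1],-np.ones(len(s))]@T[:3,:3].T
    return T[:3,3]+v*((np.array(z).reshape(-1,1)-T[2,3])/v[:,2:3])
E
python3 -c "
from h import *
s,c=snap('scene','s0.png');snap('side','d0.png')
print(s['tool_pos'],s['tool_rot'],s['clock'],robot.finger_overhang,s['grip_width'],c['pose'],c['k1'])"
```

```text
[ 0.27376973 -0.56129585  0.22053276] [-7.51646752e-04  9.74357952e-01  2.25002157e-01 -2.11855179e-04] 0.0 0.022 1.0011932422501435 [[-0.46784082  0.36000993 -0.80716654 -0.27201533]
 [-0.88381163 -0.18912169  0.42791352  0.64991176]
 [ 0.00140042  0.91357859  0.40665981  0.53133329]
 [ 0.          0.          0.          1.        ]] -0.12659491003858625
```

View pics/s0.png

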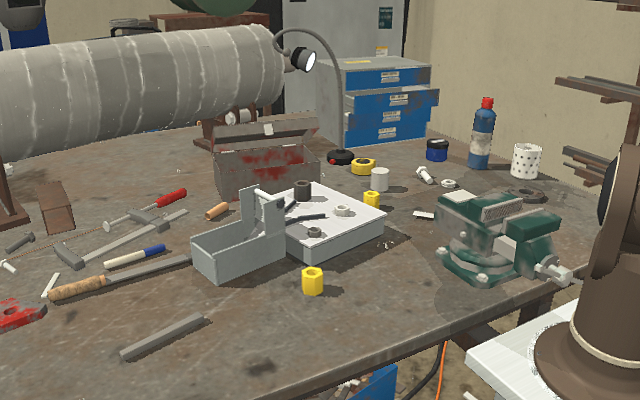

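View pics/d0.png

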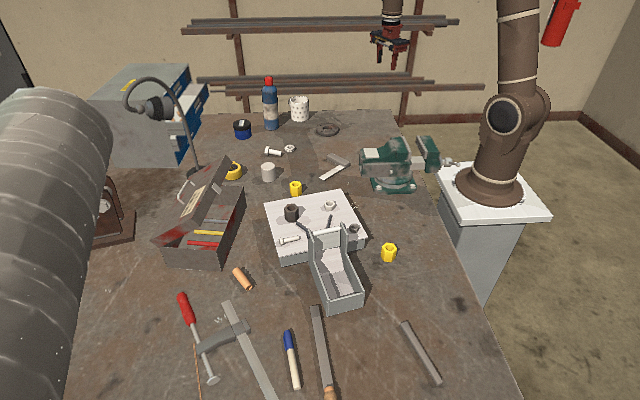

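```bash
python3 -c "
import cv2
a=cv2.imread('pics/s0.png')[170:290,180:400];cv2.imwrite('pics/s0c.png',cv2.resize(a,None,fx=3.6,fy=3.6,interpolation=2))
a=cv2.imread('pics/d0.png')[170:320,245:405];cv2.imwrite('pics/d0c.png',cv2.resize(a,None,fx=4,fy=4,interpolation=2))"
```

```text
(no output)
```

View pics/s0c.png

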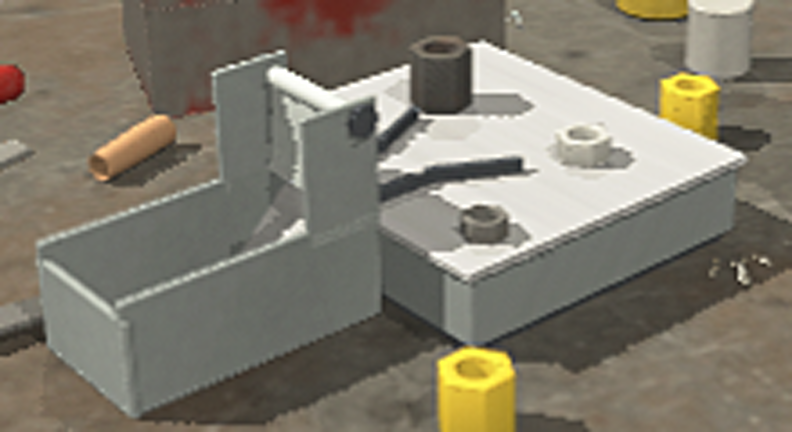

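View pics/d0c.png

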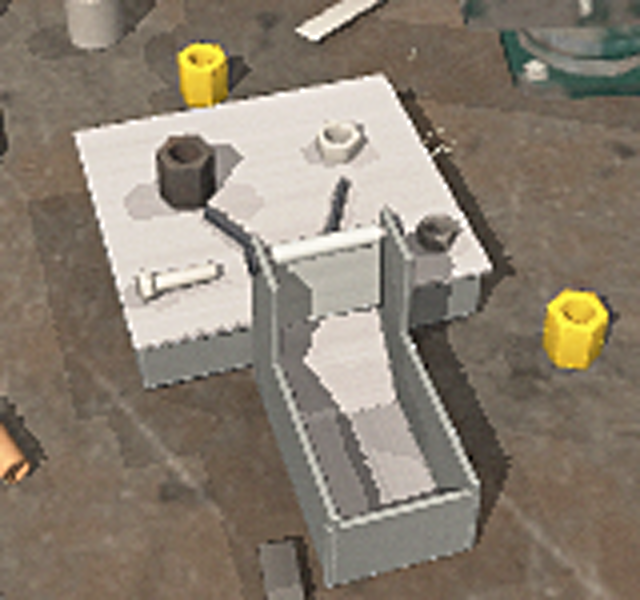

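Side crop (offset 245,170; ×4): coupling top centre at (186,152), deck corners at (77,133), (382,76), (492,268) and (133,345). Scene crop (offset 180,170; ×3.6): coupling top at (442,47), deck corners at (748,158), (470,280) and (480,42).

```bash
cat > fit.py <<'E'
from h import *
from scipy.optimize import least_squares as L
S=lambda a:np.array(a)/3.6+[180,170]; D=lambda a:np.array(a)/4+[245,170]
W=lambda p,P:np.c_[np.c_[P[:,0]*np.cos(p[2])-P[:,1]*np.sin(p[2])+p[0],P[:,0]*np.sin(p[2])+P[:,1]*np.cos(p[2])+p[1]],P[:,2]]
A=np.array([[-235,125,60],[-10,125,60],[-235,-125,60]])/1e3
B=np.array([[-235,-125,60],[-235,125,60],[-10,125,60],[-10,-125,60]])/1e3
a=S([[748,158],[470,280],[480,42]]); b=D([[77,133],[382,76],[492,268],[133,345]])
f=lambda p:np.r_[(proj('scene',W(p,A))-a).ravel(),(proj('side',W(p,B))-b).ravel()]
g=ray('side',b,[.06]*4); y0=g[3]-g[0]
r=L(f,[*(g[2:].mean(0)[:2]),np.arctan2(y0[1],y0[0])]); p=r.x
print('chute',p,np.degrees(p[2]),r.fun.round(1))
np.save('chute.npy',p)
R=np.array([[np.cos(p[2]),-np.sin(p[2])],[np.sin(p[2]),np.cos(p[2])]])
for n,s,d,z in [('coupling',(442,47),(186,152),.1),('bignut',(585,138),(342,135),.076),('small',(485,218),(438,232),.073)]:
  q=np.r_[ray('scene',[S(s)],[z]),ray('side',[D(d)],[z])][:,:2]
  print(n,q.round(4).tolist(),((q-p[:2])@R).round(4).tolist())
E
python3 fit.py
```

```text
chute [0.5879946  0.31376499 1.8041971 ] 103.37287927961303 [-0.5 -0.5 -0.8 -1.1  0.1 -0.3 -0.6 -0.7  0.9 -1.1  0.8 -0.4  0.8  0.4]
coupling [[0.6781, 0.1863], [0.6776, 0.1898]] [[-0.1449, -0.0582], [-0.1413, -0.0585]]
bignut [[0.5603, 0.1484], [0.5636, 0.15]] [[-0.1545, 0.0652], [-0.1536, 0.0616]]
small [[0.5014, 0.2473], [0.5058, 0.2527]] [[-0.0447, 0.0996], [-0.0404, 0.0941]]
```

Call:
jog_arm(series=[[0,0,0,4.5,0,0,0],[0,0,0,4.5,0,0,8],[0,2.4,4,1,0,0,8],[0,2.4,4,0,0,0,8],[0,2.4,4,0,0,0,8]])

```text
clock: 0.6
tool_pos: [0.3465, -0.4404, 0.3216]
tool_rot: [0.0, 0.873, 0.487, 0.0]
force: [0.5, 0.2, 0.6]
grip_width: 0.586
grasp_force: 0.0
```

Call:
jog_arm(series=[[0,2.4,4,0,0,0,8],[0,2.4,4,0,0,0,8],[0,2.4,4,0,0,0,8],[0,2.4,4,0,0,0,8],[0,2.4,4,0,0,0,8]])

```text
clock: 1.1
tool_pos: [0.4664, -0.24, 0.3212]
tool_rot: [-0.0, 0.654, 0.757, -0.0]
force: [1.2, -0.4, 0.2]
grip_width: 0.127
grasp_force: 0.0
```

Call:
jog_arm(series=[[0,2.4,4,0,0,0,5.4],[0,2.4,4,0,0,0,0],[0,2.4,4,0,0,0,0],[0,2.4,4,0,0,0,0],[0,2.4,4,0,0,0,0]])

```text
clock: 1.6
tool_pos: [0.5865, -0.0403, 0.3211]
tool_rot: [-0.0, 0.62, 0.785, -0.0]
force: [0.6, -0.4, -0.3]
grip_width: 0.009
grasp_force: 0.0
```

Call:
jog_arm(series=[[0,2.4,4,0,0,0,0],[0,2.4,4,0,0,0,0],[0,2.4,4,0,0,0,0],[0,2.4,4,0,0,0,0],[0,0,0,0,0,0,0]])

```text
clock: 2.1
tool_pos: [0.6821, 0.1261, 0.319]
tool_rot: [-0.003, 0.617, 0.787, 0.001]
force: [-1.2, 1.5, 0.7]
grip_width: 0.008
grasp_force: 0.0
```

Call:
jog_arm(series=[[0,2.2,4,0,0,0,0],[0,2.1,4.1,0,0,0,0],[0,0,0,-4,0,0,0],[0,0,0,-4,0,0,0],[0,0,0,0,0,0,0]])

```text
clock: 2.6
tool_pos: [0.7223, 0.1975, 0.2342]
tool_rot: [-0.003, 0.62, 0.785, -0.005]
force: [-0.2, -1.2, 0.2]
grip_width: 0.005
grasp_force: 0.0
```

Call:
jog_arm(series=[[0,0,0,-4,0,0,0],[0,0,0,-4,0,0,0],[0,0,0,-3,0,0,0],[0,0,0,0,0,0,0],[0,0,0,0,0,0,0]])

```text
clock: 3.1
tool_pos: [0.7258, 0.1989, 0.1334]
tool_rot: [0.0, 0.62, 0.784, 0.001]
force: [0.1, 1.0, 0.7]
grip_width: 0.002
grasp_force: 0.0
```

```bash
python3 -c "
from h import *
s,c=snap('wrist','w0.png');s2,c2=snap('scene','s1.png')
cv2.imwrite('pics/s1c.png',cv2.resize(c2['pixels'][130:270,200:400,::-1],None,fx=4,fy=4,interpolation=2))
p=np.load('chute.npy');R=np.array([[np.cos(p[2]),-np.sin(p[2])],[np.sin(p[2]),np.cos(p[2])]])
print(s['tool_pos'],s['tool_rot'],(s['tool_pos'][:2]-p[:2])@R)"
```

```text
[0.72579354 0.19890641 0.13339067] [3.05202272e-04 6.20140960e-01 7.84490179e-01 5.05960029e-04] [-0.1436154  -0.10749723]
```

View pics/w0.png

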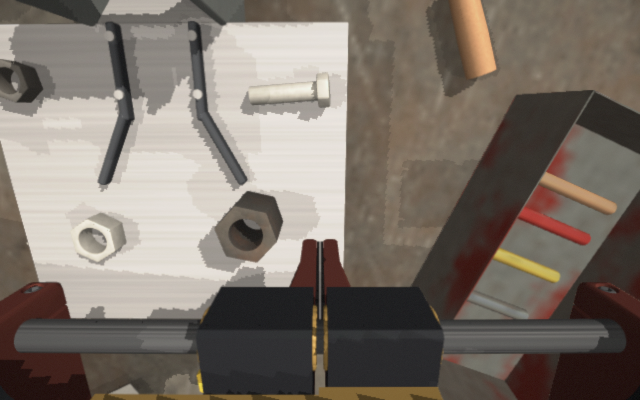

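The wrist view shows the coupling's bore at (246,232), the closed fingertips near (320,245), and the rails and lane ahead. I'll check the coupling's position from it.

```bash
cat >> h.py <<'E'
from scipy.spatial.transform import Rotation as Ro
def wfix(s):
    d=json.load(open('pics/wrist.json')); T=np.eye(4); q=s['tool_rot']
    T[:3,:3]=Ro.from_quat([q[1],q[2],q[3],q[0]]).as_matrix(); T[:3,3]=s['tool_pos']
    d['pose']=(T@np.array(d['mount'])).tolist(); json.dump(d,open('pics/wrist.json','w'))
def chute(w):
    p=np.load('chute.npy');R=np.array([[np.cos(p[2]),-np.sin(p[2])],[np.sin(p[2]),np.cos(p[2])]])
    return (np.atleast_2d(w)[:,:2]-p[:2])@R
E
python3 -c "
from h import *
s=robot.get_state();wfix(s)
print(chute(ray('wrist',[[246,232],[97,237],[246,183],[104,184],[200,112],[128,115],[345,24],[280,195],[280,215]],[.1,.076,.07,.07,.07,.07,.06,.1,.1])).round(4))"
```

```text
[[-0.1427 -0.0609]
 [-0.1559  0.0542]
 [-0.1171 -0.0562]
 [-0.1176  0.0455]
 [-0.0683 -0.0285]
 [-0.07    0.0203]
 [-0.0132 -0.1254]
 [-0.118  -0.0838]
 [-0.1312 -0.0833]]
```

Call:
jog_arm(series=[[0,0,0,-2.2,0,0,0],[0,0,0,-2.1,0,0,0],[0,0,0,0,0,0,0],[0,-0.6,-0.14,0,0,0,0],[0,-0.5,-0.12,0,0,0,0]])

```text
clock: 3.7
tool_pos: [0.7145, 0.1971, 0.0907]
tool_rot: [0.001, 0.62, 0.785, 0.001]
force: [0.7, -1.0, -0.4]
grip_width: 0.003
grasp_force: 0.0
```

Call:
jog_arm(series=[[0,-0.5,-0.12,0,0,0,0],[0,-0.5,-0.12,0,0,0,0],[0,-0.5,-0.12,0,0,0,0],[0,-0.5,-0.12,0,0,0,0],[0,-0.5,-0.12,0,0,0,0]])

```text
clock: 4.2
tool_pos: [0.6888, 0.1905, 0.0887]
tool_rot: [0.0, 0.62, 0.785, 0.0]
force: [1.8, -0.6, 1.5]
grip_width: 0.005
grasp_force: 0.7
```

Call:
jog_arm(series=[[0,-0.5,-0.12,0,0,0,0],[0,-0.5,-0.12,0,0,0,0],[0,-0.5,-0.12,0,0,0,0],[0,-0.5,-0.12,0,0,0,0],[0,0,0,0,0,0,0]])

```text
clock: 4.7
tool_pos: [0.668, 0.1857, 0.0882]
tool_rot: [-0.0, 0.62, 0.785, -0.0]
force: [0.4, -0.4, -0.2]
grip_width: 0.006
grasp_force: 0.1
```

```bash
python3 -c "
from h import *
s,c=snap('wrist','w1.png');wfix(s);print(s['tool_pos'],chute(s['tool_pos']),s['force'])"
```

```text
[0.66802241 0.1857395  0.08822341] [[-0.14306357 -0.0482472 ]] [ 0.44883623 -0.37693369 -0.15165738]
```

View pics/w1.png

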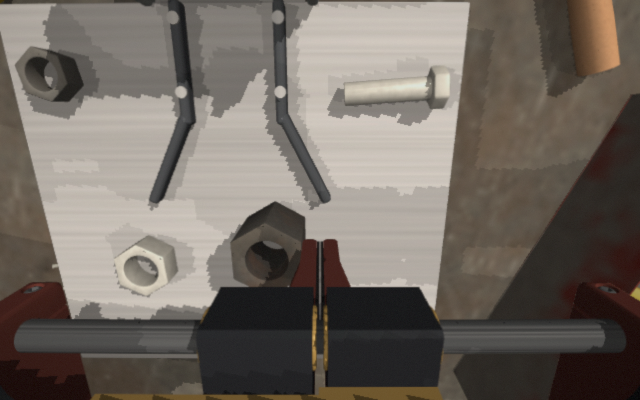

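The coupling's top is centred near (267,258), with one flat against the fingers. The nuts and bolt are undisturbed.

```bash
python3 -c "
from h import *
print(chute(ray('wrist',[[267,259],[145,265],[325,200],[155,199],[281,115],[186,118]],[.1,.076,.07,.07,.07,.07])).round(4))"
```

```text
[[-0.1392 -0.0216]
 [-0.1551  0.0556]
 [-0.1165 -0.0513]
 [-0.116   0.0468]
 [-0.0693 -0.0276]
 [-0.0708  0.0235]]
```

Call:
jog_arm(series=[[0,-0.5,-0.12,0,0,0,0],[0,-0.5,-0.12,0,0,0,0],[0,-0.3,-0.08,0,0,0,0],[0,0,0,0,0,0,0]])

```text
clock: 5.15
tool_pos: [0.6554, 0.1825, 0.0883]
tool_rot: [-0.0, 0.62, 0.785, -0.0]
force: [0.2, -0.4, 0.8]
grip_width: 0.007
grasp_force: 0.2
```

```bash
python3 -c "
from h import *
s,c=snap('wrist','w2.png');wfix(s);print(s['tool_pos'],chute(s['tool_pos']),s['force'])"
```

```text
[0.65536198 0.18251574 0.08831957] [[-0.14327171 -0.03518444]] [ 0.20407853 -0.43525643  0.84336885]
```

View pics/w2.png

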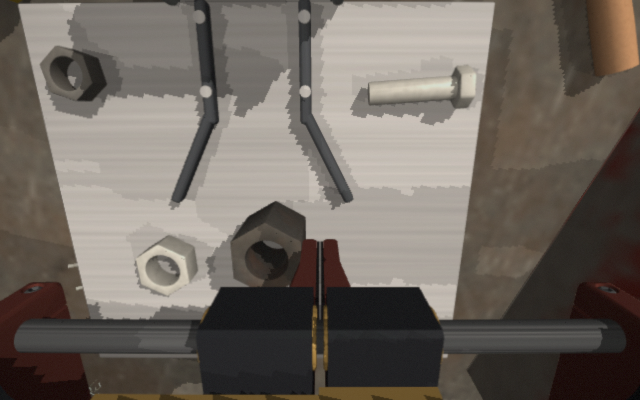

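Call:
jog_arm(series=[[0,-0.3,-0.07,0,0,0,0],[0,-0.3,-0.07,0,0,0,0],[0,0,0,0,0,0,0],[0,0.95,0.23,0,0,0,0],[0,1,0.23,0,0,0,0]])

```text
clock: 5.7
tool_pos: [0.6702, 0.1858, 0.0884]
tool_rot: [0.0, 0.62, 0.785, -0.0]
force: [0.1, -0.0, 0.3]
grip_width: 0.008
grasp_force: 0.0
```

Call:
jog_arm(series=[[0,0,0,4,0,0,0],[0,0,0,4,0,0,0],[0.23,-1.7,-2.8,0,4.9,1.15,0],[0.23,-1.7,-2.8,0,4.9,1.15,0],[0.23,0,0,0,0,0,0]])

```text
clock: 6.2
tool_pos: [0.637, 0.1185, 0.1672]
tool_rot: [-0.068, 0.623, 0.778, 0.053]
force: [1.4, -1.0, -0.2]
grip_width: 0.215
grasp_force: 0.0
```

Call:
jog_arm(series=[[0.23,0,0,0,0,0,0],[0.23,0,0,0,0,0,0],[0.23,0,0,0,0,0,0]])

```text
clock: 6.5
tool_pos: [0.6355, 0.1321, 0.1684]
tool_rot: [-0.069, 0.616, 0.783, 0.055]
force: [0.1, 0.6, 0.1]
grip_width: 0.232
grasp_force: 0.0
```

```bash
python3 -c "
from h import *
s,c=snap('wrist','w3.png');wfix(s);print(s['tool_pos'],s['tool_rot'],chute(s['tool_pos']),s['grip_width'])"
```

```text
[0.63551857 0.13208387 0.16844455] [-0.06892678  0.61623612  0.78261923  0.05485702] [[-0.18774661 -0.00421482]] 0.23232101448595266
```

View pics/w3.png

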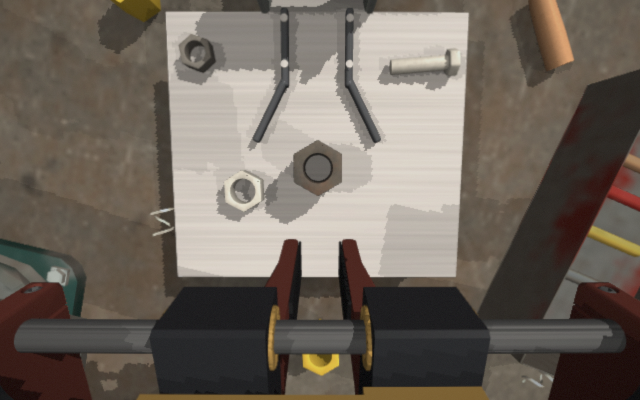

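The coupling sits mid-lane at (318,168), corner pointing back at the fingers. Everything else is in place.

```bash
python3 -c "
from h import *
print(chute(ray('wrist',[[318,167],[243,190],[377,140],[258,139],[349,85],[285,85],[349,18],[285,18]],[.1,.076,.07,.07,.07,.07,.07,.07])).round(4))"
```

```text
[[-0.1398 -0.0029]
 [-0.1586  0.0584]
 [-0.1177 -0.0512]
 [-0.1171  0.0465]
 [-0.074  -0.0277]
 [-0.0742  0.0239]
 [-0.0227 -0.0271]
 [-0.0228  0.0235]]
```

Call:
jog_arm(series=[[0.23,-0.15,-0.03,-3.7,0,0,0],[0.23,0,0,-3.64,0,0,0],[0.23,0,0,0,0,0,0],[0.23,-0.2,0.85,0,0,0,0],[0.23,-0.18,0.78,0,0,0,0]])

```text
clock: 7.05
tool_pos: [0.6311, 0.1479, 0.097]
tool_rot: [-0.068, 0.617, 0.782, 0.056]
force: [0.3, -1.0, 1.2]
grip_width: 0.227
grasp_force: 0.0
```

Call:
jog_arm(series=[[0.23,-0.115,0.487,0,0,0,0],[0.23,-0.115,0.487,0,0,0,0],[0.23,-0.115,0.487,0,0,0,0],[0.23,-0.115,0.487,0,0,0,0],[0.23,-0.115,0.487,0,0,0,0]])

```text
clock: 7.55
tool_pos: [0.6255, 0.1696, 0.0959]
tool_rot: [-0.068, 0.618, 0.781, 0.055]
force: [1.0, -4.7, 5.8]
grip_width: 0.229
grasp_force: 2.9
```

Call:
jog_arm(series=[[0.23,-0.115,0.487,0,0,0,0],[0.23,-0.115,0.487,0,0,0,0],[0.23,-0.115,0.487,0,0,0,0],[0.23,-0.115,0.487,0,0,0,0],[0.23,0,0,0,0,0,0]])

```text
clock: 8.05
tool_pos: [0.6204, 0.1901, 0.0958]
tool_rot: [-0.068, 0.617, 0.782, 0.055]
force: [0.9, -2.0, 3.3]
grip_width: 0.235
grasp_force: 1.7
```

```bash
python3 -c "
from h import *
s,c=snap('wrist','w4.png');wfix(s);print(s['tool_pos'],s['tool_rot'],chute(s['tool_pos']),s['grip_width'],s['force'])"
```

```text
[0.62042288 0.19012964 0.09580089] [-0.06805735  0.61734453  0.78179477  0.05523463] [[-0.12778329 -0.0029537 ]] 0.23529066058147377 [ 0.89064029 -1.99661648  3.28978289]
```

View pics/w4.png

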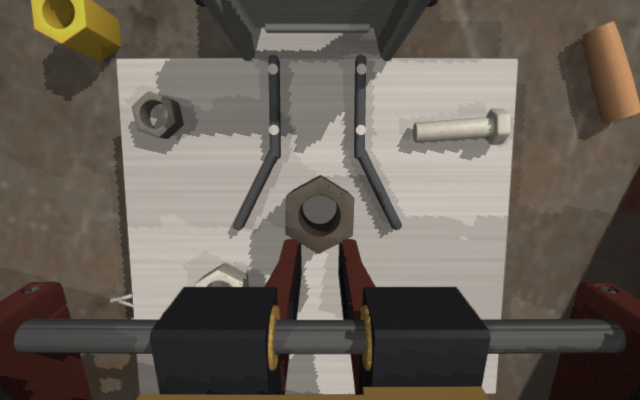

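The coupling is seated between the fingertips, centred on the lane (320,212), at the mouth. I'll continue.

Call:
jog_arm(series=[[0.23,-0.115,0.487,0,0,0,0],[0.23,-0.115,0.487,0,0,0,0],[0.23,-0.115,0.487,0,0,0,0],[0.23,-0.115,0.487,0,0,0,0],[0.23,-0.115,0.487,0,0,0,0]])

```text
clock: 8.6
tool_pos: [0.6137, 0.2146, 0.0948]
tool_rot: [-0.069, 0.617, 0.782, 0.054]
force: [0.9, -0.6, 2.0]
grip_width: 0.232
grasp_force: 1.4
```

Call:
jog_arm(series=[[0.23,-0.115,0.487,0,0,0,0],[0.23,-0.115,0.487,0,0,0,0],[0.23,-0.115,0.487,0,0,0,0],[0.23,-0.115,0.487,0,0,0,0],[0.23,-0.115,0.487,0,0,0,0]])

```text
clock: 9.1
tool_pos: [0.6082, 0.2388, 0.0949]
tool_rot: [-0.069, 0.617, 0.782, 0.055]
force: [0.0, -1.7, 1.7]
grip_width: 0.227
grasp_force: 1.3
```

Call:
jog_arm(series=[[0.23,0,0,0,0,0,0],[0.23,0,0,0,0,0,0]])

```text
clock: 9.3
tool_pos: [0.6079, 0.2389, 0.0948]
tool_rot: [-0.069, 0.617, 0.782, 0.055]
force: [-0.0, 0.4, 0.2]
grip_width: 0.229
grasp_force: 0.0
```

```bash
python3 -c "
from h import *
s,c=snap('wrist','w5.png');wfix(s);print(s['tool_pos'],chute(s['tool_pos']),s['grip_width'],s['force'])
g=c['pixels'][150:250,250:400].astype(int)
print(chute(ray('wrist',[[273,80]],[.07])))
a,b=cv2.imread('pics/w4.png'),cv2.imread('pics/w5.png'); t=a[172:240,284:356]
m=cv2.matchTemplate(b,t,cv2.TM_CCOEFF_NORMED);print(cv2.minMaxLoc(m))"
```

```text
[0.6079264  0.23892329 0.09479265] [[-0.07742237 -0.00208142]] 0.22912756384004385 [-0.01329445  0.42710297  0.19059031]
[[0.02142515 0.02530616]]
(-0.7343896627426147, 0.7642314434051514, (182, 196), (283, 169))
```

Call:
jog_arm(series=[[0.23,-0.115,0.487,0,0,0,0],[0.23,-0.115,0.487,0,0,0,0],[0.23,-0.115,0.487,0,0,0,0],[0.23,-0.115,0.487,0,0,0,0],[0.23,-0.115,0.487,0,0,0,0]])

```text
clock: 9.85
tool_pos: [0.6025, 0.2632, 0.095]
tool_rot: [-0.069, 0.617, 0.782, 0.055]
force: [0.5, -1.6, 0.7]
grip_width: 0.226
grasp_force: 0.7
```

Call:
jog_arm(series=[[0.23,-0.115,0.487,0,0,0,0],[0.23,-0.115,0.487,0,0,0,0],[0.23,-0.115,0.487,0,0,0,0],[0.23,-0.115,0.487,0,0,0,0]])

```text
clock: 10.25
tool_pos: [0.5978, 0.2829, 0.095]
tool_rot: [-0.069, 0.617, 0.782, 0.055]
force: [0.6, -0.8, 1.1]
grip_width: 0.233
grasp_force: 0.6
```

```bash
python3 -c "
from h import *
s,c=snap('wrist','w6.png');snap('side','d6.png');wfix(s);print(s['tool_pos'],chute(s['tool_pos']),s['grip_width'],s['force'])
a,b=cv2.imread('pics/w4.png'),cv2.imread('pics/w6.png'); t=a[172:240,284:356]
m=cv2.matchTemplate(b,t,cv2.TM_CCOEFF_NORMED);print(cv2.minMaxLoc(m))"
```

```text
[0.59781858 0.28288963 0.09503774] [[-0.03231035 -0.00241652]] 0.23282378697773398 [ 0.59779515 -0.79432516  1.13350056]
(-0.7030292749404907, 0.6706094741821289, (440, 193), (376, 269))
```

Call:
jog_arm(series=[[0.23,-0.115,0.487,0,0,0,0],[0.23,-0.115,0.487,0,0,0,0],[0.23,-0.115,0.487,0,0,0,0],[0.23,0,0,0,0,0,0],[0.23,0,0,0,0,0,0]])

```text
clock: 10.85
tool_pos: [0.5944, 0.297, 0.0949]
tool_rot: [-0.069, 0.617, 0.782, 0.055]
force: [-1.8, -0.2, -0.7]
grip_width: 0.231
grasp_force: 0.0
```

```bash
python3 -c "
from h import *
s,c=snap('wrist','w7.png');_,d=snap('side','d7.png');_,e=snap('scene','s7.png');print(chute(s['tool_pos']),s['force'])
f=lambda i,n:cv2.resize(i[:,:,::-1],n,interpolation=2)
x=np.hstack([f(d['pixels'][180:320,260:400],(400,400)),f(e['pixels'][160:290,180:310],(400,400))])
y=np.hstack([f(c['pixels'][:260],(400,200)),f(cv2.imread('pics/w6.png')[:260,:,::-1],(400,200))])
cv2.imwrite('pics/m7.png',np.vstack([x,y]))"
```

```text
[[-0.01778803 -0.00234426]] [-1.76368855 -0.20475126 -0.71597622]
```

View pics/m7.png

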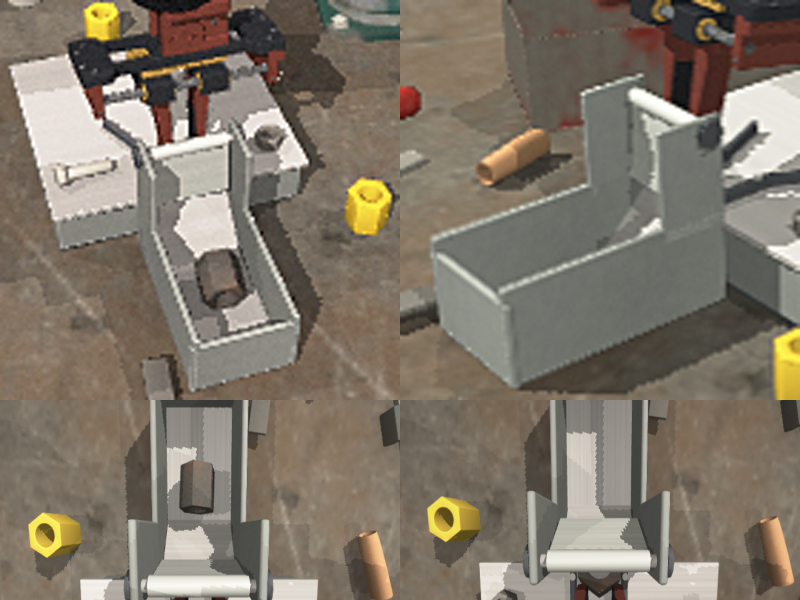

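The coupling is lying in the tray and the flap appears shut. Now I'll draw the fingers back, then up, and let it settle.

Call:
jog_arm(series=[[0.23,0.46,-1.95,0,0,0,0],[0.23,0.46,-1.95,0,0,0,0],[0.23,0.46,-1.95,0.5,0,0,0],[0.23,0.23,-1,3,0,0,0],[0.23,0,0,4,0,0,0]])

```text
clock: 11.5
tool_pos: [0.6104, 0.2247, 0.1685]
tool_rot: [-0.069, 0.619, 0.781, 0.053]
force: [0.7, 0.0, 0.7]
grip_width: 0.228
grasp_force: 0.0
```

Call:
jog_arm(series=[[0.23,0,0,4,0,0,0],[0.23,0,0,2,0,0,0],[0.23,0,0,0,0,0,0],[0.23,0,0,0,0,0,0],[0.23,0,0,0,0,0,0]])

```text
clock: 12.0
tool_pos: [0.61, 0.2277, 0.2282]
tool_rot: [-0.069, 0.618, 0.782, 0.054]
force: [-0.1, -0.0, 0.3]
grip_width: 0.232
grasp_force: 0.0
```

```bash
python3 -c "
from h import *
_,d=snap('side','d8.png');b=cv2.imread('pics/d7.png')
s=robot.get_state();print(s['tool_pos'],s['force'])
def tray(i): return i[262:312,325:370]
print('tray diff',cv2.absdiff(tray(cv2.imread('pics/d8.png')),tray(b)).max())
a=cv2.imread('pics/d0.png');e=cv2.imread('pics/d8.png')
print('flap diff vs start',cv2.absdiff(a,e)[230:250,324:338].mean(), 'bolt',cv2.absdiff(a,e)[232:246,278:302].mean())"
```

```text
[0.6099458  0.22773952 0.22810704] [ 0.14638278  0.87045087 -0.01867597]
tray diff 143
flap diff vs start 5.126190476190477 bolt 5.927579365079365
```

Call:
jog_arm(series=[[0.23,0,0,0,0,0,0],[0.23,0,0,0,0,0,0],[0.23,0,0,0,0,0,0],[0.23,0,0,0,0,0,0],[0.23,0,0,0,0,0,0]])

```text
clock: 12.55
tool_pos: [0.6107, 0.2283, 0.2299]
tool_rot: [-0.069, 0.617, 0.782, 0.055]
force: [-0.8, -0.1, 0.8]
grip_width: 0.233
grasp_force: 0.0
```

```bash
python3 -c "
from h import *
snap('side','d9.png')
t=lambda n:cv2.imread('pics/%s.png'%n)[225:312,318:370].astype(int)
a,e,o=t('d8'),t('d9'),t('d7')
print('change',abs(a-e).max(),abs(a-e).mean(),abs(o-e).mean())
for n in('d7','d8','d9'):
  i=cv2.imread('pics/%s.png'%n)[262:312,325:370]; m=(i.max(2)<75); y,x=np.nonzero(m); print(n,m.sum(),x.mean()+325,y.mean()+262)"
```

```text
change 41 2.728411435307987 6.128131447096965
d7 222 353.02252252252254 279.3333333333333
d8 254 352.8976377952756 278.31102362204723
d9 261 353.3639846743295 278.82758620689657
```

At rest: the tray image is unchanged apart from noise. I'm handing in.

```bash
python3 -c "
from station import robot
print(robot.hand_in())"
```

```text
the job is handed in; nothing more can be done
None
```

I pushed the coupling down the lane and through the flap; it lies at rest in the catch tray, the flap looks shut and the nuts and bolt showed no movement (slug not rechecked); I handed the job in at about 12.6 s, but `hand_in()` returned no verdict.

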